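Drive home the hinge screw of a cupboard door leaf

ROBOT

A 6-joint arm with a two-finger parallel gripper is mounted at the origin on the work surface. World frame = base frame: x ahead of the robot, y to its left, z up, the work surface at z = 0. Lengths are in m, angles in degrees, forces in N, time in s.
With the tool pointing down it reaches from about 0.4 to 0.825 m from the base axis. Payload 7 kg.
Tool frame: the origin (TCP) lies midway between the tips of the shut fingers; the grasp point (between the pads) lies r.pinch_z behind it (r.pinch_z is the distance from the TCP to the grasp point, in m); z points along the fingers, y is the line along which they close (so a half turn about z gives the same grasp; the last joint's range is limited). The gripper opens to 88 mm and grips with 3 to 60 N. Pads are 19 mm wide; open, the fingers measure 130 mm over their backs; the gripper's body (78 mm by 193 mm) begins 47 mm behind the grasp point.
Start: joints at [-52.248, 20.546, 0.682, 0, -70.136, -16.507], TCP at [0.245, -0.629, 0.227] pointing down, gripper open.
Joint ranges: [-176.03, 176.03], [-82.01, 121.73], [-58.28, 71.71], [-173.87, 95.51], [-174.79, -0.11], [-173.66, 173.66]. Speed limits (degrees/s): [136.94, 136.94, 172.46, 180, 180, 180].

INTERFACE

Orientations are given as [roll, pitch, yaw] about the fixed x, y, z axes, in that order (R = Rz(yaw) Ry(pitch) Rx(roll)).
In Python, from plant import r, optics, job gives the robot as it stands.
- The arm moves only by the shell command python3 -m crank 'ROWS' [FORCE]. ROWS is JSON, a list of rows, each an object with "xyz": the shift along the tool's x, y, z in units of 30 mm (1.0 is 30 mm), a list of three; "delta_rot": the turn, a rotation vector about the tool's x, y, z in degrees, a list of three; "claw": the closure, from 0 (fully open) to 1 (shut). A call has 1 to 20 rows; each row is the pose to reach, as a shift and turn from the pose commanded when the call began, along the tool's axes at that moment; what a row does not reach only later rows make up. A row lasts 1/8 s, in which the tool goes at most 62.5 mm and 10.7 degrees, less where a joint would pass 70% of its speed; a pose out of reach is approached as far as the arm can. A call with a gripper value outside its range is refused whole. The fingers move at their own pace and stop on an object; FORCE is the grip in N (left out, the last holds). Time passes only in rows, so rows that repeat a pose let the fingers close. It gives the time, the measured TCP pose, the force, the opening and the grip force at its end, in the units of the state.
- r.get_state(): the state, without advancing time (a new reading comes with each control period).
- optics.capture(name): name is "side" or "top"; returns a dict with "img" (400x640x3 uint8, blue, green, red), "fovy" (degrees; the focal length in pixels is half the picture's height over the tangent of half this angle, whatever the lens; pixels are square), "cx", "cy" (the principal point, pixels), "eye" and "rotation" of the camera in the world. Camera axes: x right, y up, looking along -z (the intrinsics and any distortion apply to the point x, -y, -z); pixel columns grow to the right and rows downward; lengths in m; the calibration is good to about 2 mm. A picture is of the moment at which its call begins. There is no depth.
- job.close_job(): hands the job in; it is judged then, once.
The state is a dict: "time_s": time; "joints": joint angles; "qd": joint speeds; "joint_torque": joint torques, N m; "tcp_pos": TCP position; "eef_rot": TCP orientation; "contact_force": force on the tool from outside, world axes, zero at the start; "moment": the same for the moment, N m; "gripper_width": finger opening in m; "gripper_force": force on a finger pad.
Only numpy, scipy, OpenCV 4.12 (cv2) and the standard library are available. Lean on these libraries where they do the work, as an engineer would, in place of code of your own. Each camera call takes 0.05 s, during which the arm holds its last target. There are 200 camera calls.

TASK

Take the red cross-point screwdriver from the wooden rack and drive the one hinge screw that stands proud on the red door leaf fully home, turning it clockwise with the bit kept pressed into its cross, hard enough not to ride out but gently enough not to bruise the screw or the hinge. Then put the screwdriver back upright in the empty place of the rack, leaving the other two tools standing where they are.

Things in the scene. Friction and masses are not known exactly. Their poses are not given: they have to be found in the camera images.
- driver: Red-handled cross-point screwdriver, 160 mm long, about 150 g, at the start bit down in a rack hole. Origin at the bit's tip, z along the shaft to the handle. Bit: two crossed wedge-shaped wings along x and y, 14 mm across, 4.5 mm long, 2.6 mm thick at the tip, flanks at 30 degrees to the axis. Then a 9 mm round shaft and a black guard, 34 mm wide, 70 to 75 mm above the tip, that rests on the rack.
- driver_grip (a point): Point on the screwdriver's axis inside its square handle: 26 x 26 mm, flats facing the driver's x and y, from 75 to 160 mm above the tip. This point is 125 mm above the tip: a good place to grip across two opposite flats.
- screw (a joint): Angle of the proud hinge screw (rad). Grows as it turns clockwise seen from above; 3.0 is fully home at a stop; 0.6 to 1.4 at the start. It sinks 6 mm a turn. Turning takes about 0.13 N m; the sloped flanks then lift the bit out unless it is pushed down along its axis: under about 11 N it rides out, 15 to 18 N does well, and more than 25 N bruises the screw.
- screw_recess (a point): Centre of the floor of the cross in the proud screw's head; x and y lie along the arms of the cross and turn with the screw, z up. Brass head 24 mm wide, its rim 3.5 mm above this point. The cross is open at the rim, its arms 2.2 mm wide at the floor, 6.2 mm at the mouth (30-degree walls). Well seated, the bit's tip is about 0.3 mm above this point.
- rest: Grey sprung rest 260 x 320 mm, fixed on the bench, origin at the centre of its underside. It carries the dark red louvred door leaf (240 x 300 mm, top 64 mm above the bench) on springs: leaf, hinge and screw yield straight down by about 1 mm for 3 N of push and come back; they cannot tilt or slide.
- hinge: Aluminium hinge leaf on the door leaf, 44 mm (x) by 150 mm (y), its top 68 mm above the bench, sinking with the leaf. Origin: centre of the door leaf's underside, 42 mm above the bench. The proud screw is at x = -90 mm, y = 0 in its frame, between two brass screws already home 55 mm to either side; the 14 mm hinge barrel is at x = -118 mm, top 75 mm above the bench.
- rack: Wooden tool rack 80 x 260 mm, fixed, top 90 mm above the bench, top board 18 mm thick; three holes 19 mm wide in a row along its y, 85 mm apart. Origin at the centre of its underside on the bench.
- rack_hole0 (a point): Centre of a rack hole's mouth, at the board's top (hole at the rack's -y end).
- rack_hole1 (a point): Centre of the middle rack hole's mouth.
- rack_hole2 (a point): Centre of the rack hole's mouth at the rack's +y end.
- flat_driver: Blue-handled flat-blade screwdriver of the same size and handle, its top 180 mm above the bench, in another rack hole; origin at its tip. Not to be used.
- awl: Yellow-handled awl of the same size and handle, its top 180 mm above the bench, in the third rack hole; origin at its tip. Not to be used.
Things that resemble listed ones, but are neither listed nor needed, are in the scene too. What is shaped like the driver but green or pink is not meant.

How it is judged (in metres and radians):
On the way, in this order (a step that is already met when the one before it is completed fails the run):
1. the red screwdriver is lifted clear of the rack (height (world z) of driver above 0.1 m), for 0.1 s.
2. its bit is seated in the cross of the proud screw and pressed in (distance between driver and screw_recess below 0.0025 m and angle between driver's own z axis and vertical below 0.12 rad and contact force between driver and screw above 5 N), for 0.2 s.
3. the screw is driven fully home, the bit still in its cross (value of joint screw above 2.85 rad and distance between driver and screw_recess below 0.005 m), for 0.1 s.
At the end, for the whole second after the job is handed in: The screw stands within 0.15 rad of fully home (joint at least 2.85), the red screwdriver stands at rest in a rack hole: upright within 0.1 rad, its axis within 7 mm of the hole's centre, its guard down on the board within 4 mm, and the other two tools still stand within 15 mm of where they began (value of joint screw above 2.85 rad and angle between driver's own z axis and vertical below 0.1 rad and height (world z) of driver between 0.014 and 0.024 m and (horizontal distance between driver and rack_hole0 below 0.007 m or horizontal distance between driver and rack_hole1 below 0.007 m or horizontal distance between driver and rack_hole2 below 0.007 m) and linear speed of driver below 0.02 m/s and distance of each of flat_driver, awl from where it was at the start of the episode below 0.015 m); the robot touches nothing.
It fails at once if the door leaf is pressed down on its springs by more than 8.5 mm, that is, with more than about 25 N (distance of hinge from where it was at the start of the episode above 0.0085 m).
It fails at once if the screwdriver bears on the hinge leaf with more than 10 N (contact force between driver and hinge above 10 N).
It fails at once if the fingers touch the screw (contact force between the fingers and screw above 2 N).
It fails at once if another rack tool is pulled out of its place (distance of any of flat_driver, awl from where it was at the start of the episode above 0.03 m).
It also fails if it takes over 64 s, if anything falls off the work surface, if the arm or the gripper's body presses on something with over 40 N, if the wrist force passes 120 N, or if a joint passes its speed limit or range.

## Working session

There is one attempt and no reset: what is moved stays moved. The work goes in short steps, Python scripts to look and compute and a shell command to move; the robot and the scene stay as the last step left them, time stands still between calls to the robot, and variables do not carry over. Pictures are saved under pics/ and viewed, at most 10 in all, crops included, and the job is handed in when it is done.

```bash
ls; mkdir -p pics; python3 - <<'E'
from plant import r, optics, job
import cv2
for n in("side","top"):
    c=optics.capture(n); cv2.imwrite(f"pics/{n}0.png",c["img"])
    print(n,{k:v for k,v in c.items() if k!="img"})
print(r.get_state(), r.pinch_z)
E
```

```text
pics
side {'fovy': 48.29717891616828, 'cx': 321.94209216223544, 'cy': 199.34653165121696, 'eye': array([0.50539578, 0.62627032, 0.74275665]), 'rotation': array([  48.24942047,   -0.18471821, -175.62355182])}
top {'fovy': 49.77759257533982, 'cx': 324.6837164591789, 'cy': 205.85540370909, 'eye': array([ 0.4855597 , -0.07334017,  1.19681745]), 'rotation': array([  4.85982044,  -0.23440028, -89.47893728])}
{'time_s': 0.1, 'joints': array([-5.22469795e+01,  2.05862346e+01,  6.40871958e-01, -1.73713440e-02,
       -7.01355800e+01, -1.65062972e+01]), 'qd': array([ 0.00289898, -0.16242913,  0.08545535,  0.17670363,  0.12457328,
       -0.00645942]), 'joint_torque': array([-8.31576199e-04, -5.84162486e+01,  2.93752795e+01,  7.01555282e+00,
        1.01369881e-02, -4.82699227e-05]), 'tcp_pos': array([ 0.24442866, -0.62873967,  0.22574395]), 'eef_rot': array([ 1.79917753e+02, -7.34128776e-03, -1.58759186e+02]), 'contact_force': array([ 0.35537027,  0.6706532 , -0.19026067]), 'moment': array([-0.0345915 ,  0.05986781, -0.047684  ]), 'gripper_force': 0.0, 'gripper_width': 0.08752590236360763} 0.0188
```

View pics/side0.png

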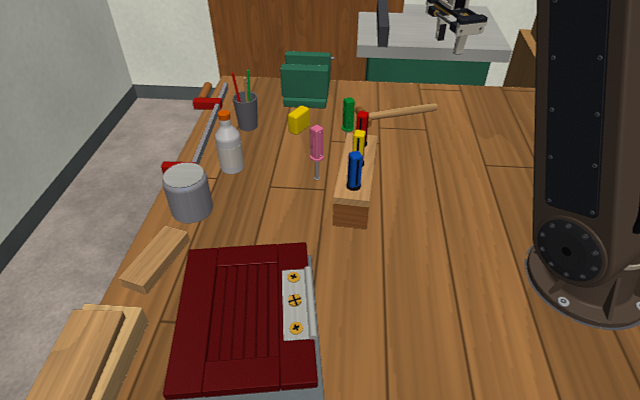

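View pics/top0.png

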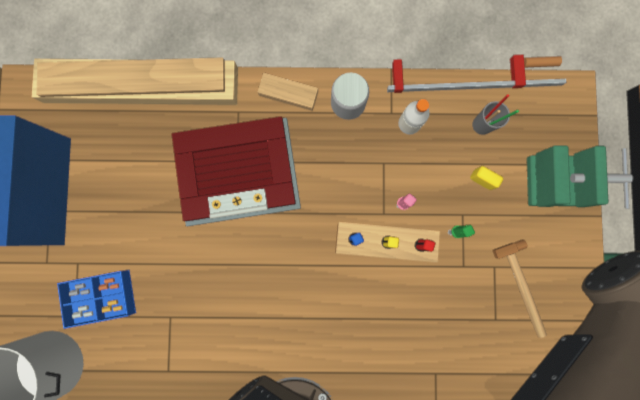

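Side: the blue, yellow and red tools stand in the rack at about (355,170), (360,147) and (363,125). The proud screw is the middle one, at (295,300). Top: red is at (425,245) and the proud screw at (237,201). Next I'll take enlarged crops.

```bash
cat > h.py <<'E'
import numpy as np, cv2
from scipy.spatial.transform import Rotation as R
from scipy.optimize import least_squares
def cam(c):
    f=200/np.tan(np.radians(c["fovy"]/2)); return f,R.from_euler("xyz",c["rotation"],degrees=True).as_matrix(),c
def proj(C,p):
    f,M,c=C; q=(np.atleast_2d(p)-c["eye"])@M
    return np.c_[c["cx"]+f*q[:,0]/-q[:,2], c["cy"]-f*q[:,1]/-q[:,2]]
def onz(C,uv,z):
    f,M,c=C; d=M@np.array([(uv[0]-c["cx"])/f,-(uv[1]-c["cy"])/f,-1]); e=c["eye"]
    return e+d*(z-e[2])/d[2]
def tri(Cs,uvs):
    return least_squares(lambda p:np.concatenate([(proj(C,p)[0]-u) for C,u in zip(Cs,uvs)]),[.5,0,.1])
def crop(img,x,y,w,h,k,step):
    o=cv2.resize(img[y:y+h,x:x+w],None,fx=k,fy=k,interpolation=cv2.INTER_CUBIC)
    for i in range(0,w,step):
        cv2.line(o,(i*k,0),(i*k,6),(255,255,255),1); cv2.putText(o,str(x+i),(i*k+2,16),0,.35,(255,255,255),1)
    for j in range(0,h,step):
        cv2.line(o,(0,j*k),(6,j*k),(255,255,255),1); cv2.putText(o,str(y+j),(2,j*k+12),0,.35,(255,255,255),1)
    return o
E
python3 - <<'E'
from h import *
t=cv2.imread("pics/top0.png"); s=cv2.imread("pics/side0.png")
a=crop(t,330,215,114,50,7,10); b=crop(t,200,182,74,40,5,10); c=crop(s,270,262,50,84,5,10)
o=np.zeros((600,800,3),np.uint8)
a=cv2.resize(crop(t,330,215,114,50,7,10),None,fx=1,fy=1)
o[:350-175+175,:798]=a[:350]; o[352:552,:370]=b
c=crop(s,275,280,44,45,5,10); o[352:577,380:600]=c
cv2.imwrite("pics/c1.png",o)
E
```

```text
(no output)
```

View pics/c1.png

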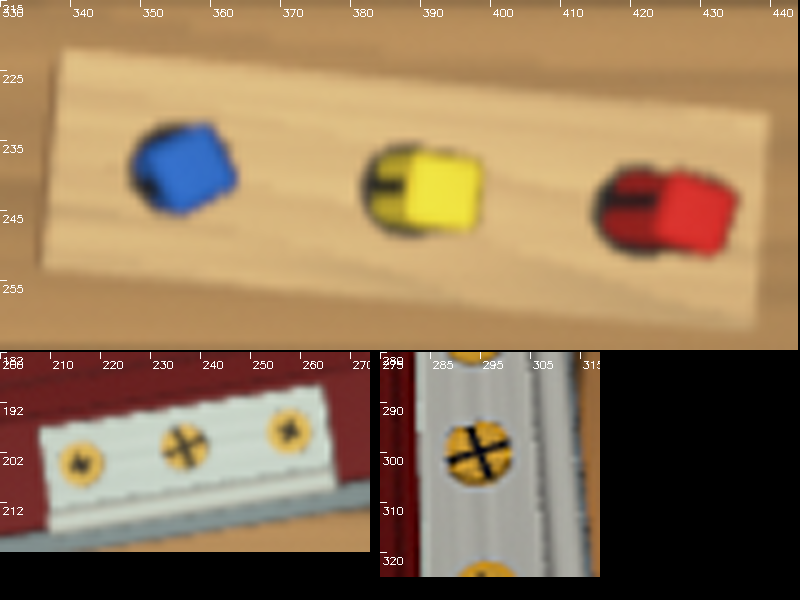

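```bash
python3 - <<'E'
from plant import optics
from h import *
T=cam(optics.capture("top")); S=cam(optics.capture("side"))
p=lambda a,b:(330+a/7-.5,215+b/7-.5)
rk=np.array([onz(T,p(*q),.09) for q in [(62,48),(770,112),(757,328),(40,268)]]); print("rack",rk.round(4), [np.linalg.norm(rk[i]-rk[(i+1)%4]).round(4) for i in range(4)])
print("rack c",rk.mean(0),"y-axis deg",np.degrees(np.arctan2(*(rk[0]-rk[1])[[1,0]])))
c=[(664,170),(738,192),(722,257),(652,244)]
rd=np.array([onz(T,p(*q),.18) for q in c]);print("red",rd.round(4),rd.mean(0),[np.degrees(np.arctan2(*(rd[(i+1)%4]-rd[i])[[1,0]])).round(1) for i in range(4)],[np.linalg.norm(rd[(i+1)%4]-rd[i]).round(4) for i in range(4)])
print("yel",onz(T,p(445,191),.18)," blue",onz(T,p(192,167),.18))
ut=(200+185/5-.5,182+95/5-.5); us=(275+98/5-.5,280+101/5-.5)
print("screw top",onz(T,ut,.073),"side",onz(S,us,.073)); q=tri([T,S],[ut,us]); print(q.x,q.fun)
q2=[onz(T,(200+a/5-.5,182+b/5-.5),.069) for a,b in [(82,112),(289,79)]]; print("home screws",q2,np.linalg.norm(q2[0]-q2[1]),(q2[0]+q2[1])/2)
d=lambda a,b:onz(S,(275+(a[0]-380)/5,280+(a[1]-352)/5),.073)-onz(S,(275+(b[0]-380)/5,280+(b[1]-352)/5),.073)
for a,b in [((510,443),(447,463)),((490,480),(473,427))]:
    v=d(a,b); print("arm",np.degrees(np.arctan2(v[1],v[0])))
for n,P in(("redtop",rd.mean(0)),("yel",onz(T,p(445,191),.18)),("blu",onz(T,p(192,167),.18)),("rk",rk)): print(n,proj(S,P).round(1).tolist())
cv2.imwrite("pics/c2.png",np.hstack([crop(S[2]["img"],325,85,60,75,6,10),crop(S[2]["img"],282,288,28,28,15,10)[:450].copy() if 0 else cv2.resize(crop(S[2]["img"],280,286,30,30,13,10),(440,450))]))
E
```

```text
rack [[ 0.5401 -0.1125  0.09  ]
 [ 0.519  -0.3723  0.09  ]
 [ 0.4403 -0.3665  0.09  ]
 [ 0.4597 -0.105   0.09  ]] [np.float64(0.2607), np.float64(0.0789), np.float64(0.2622), np.float64(0.0807)]
rack c [ 0.48976438 -0.23908773  0.09      ] y-axis deg 85.3638355399016
red [[ 0.4965 -0.3121  0.18  ]
 [ 0.4893 -0.3369  0.18  ]
 [ 0.4675 -0.3312  0.18  ]
 [ 0.4717 -0.3078  0.18  ]] [ 0.48124095 -0.32199118  0.18      ] [np.float64(-106.1), np.float64(165.5), np.float64(80.0), np.float64(-9.8)] [np.float64(0.0258), np.float64(0.0225), np.float64(0.0238), np.float64(0.0252)]
yel [ 0.48875271 -0.23833666  0.18      ]  blue [ 0.49601818 -0.15327832  0.18      ]
screw top [0.59303552 0.15382349 0.073     ] side [0.58976649 0.1524523  0.073     ]
[0.59065153 0.1534139  0.07442661] [ 0.02368346  0.85648483 -0.58557412 -0.06088022]
home screws [array([0.58394395, 0.20840217, 0.069     ]), array([0.6023852 , 0.10023144, 0.069     ])] 0.10973142697817974 [0.59316458 0.1543168  0.069     ]
arm -154.34305544673626
arm 111.72801837415852
redtop [[361.1, 113.2]]
yel [[357.4, 132.2]]
blu [[353.3, 154.0]]
rk [[330.9, 197.0], [344.9, 132.5], [374.8, 135.1], [367.3, 201.2]]
```

View pics/c2.png

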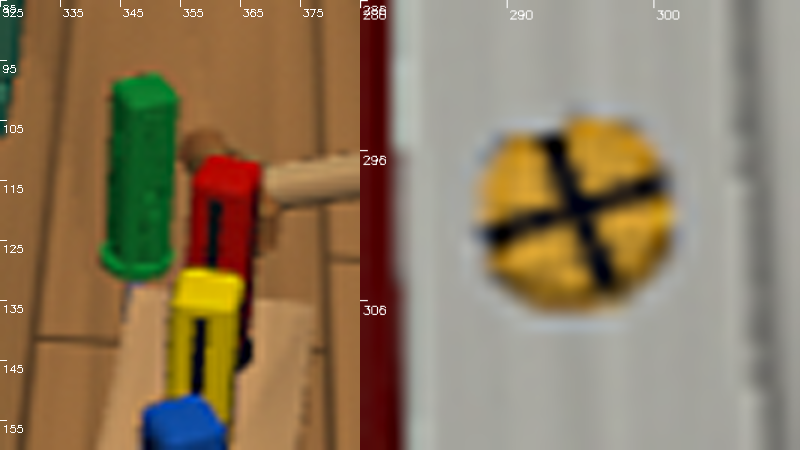

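The red handle top is at about (363,112) in the side view and the screw cross at (294,300). Each fix agrees between the cameras to 3 mm. Next I'll compute the approach over red and the cross angle.

```bash
cat >> h.py <<'E'
def go(p0,yaw0,p1,yaw1,e=None):
    M=R.from_euler("xyz",[180,0,yaw0] if e is None else e,degrees=True).as_matrix()
    print("xyz",(M.T@(np.array(p1)-p0)/.03).round(3).tolist(),"rotz",round(yaw0-yaw1,2))
E
python3 - <<'E'
from plant import optics
from h import *
S=cam(optics.capture("side"))
q=lambda a,b:(280+(a-360)*30/440-.5,286+b*30/450-.5)
g=lambda a,b:np.degrees(np.arctan2(*(onz(S,q(*a),.073)-onz(S,q(*b),.073))[[1,0]]))%90
print(g((660,185),(490,238)),g((607,285),(548,140)))
go([.245,-.629,.227],-158.76,[.480,-.3225,.227],-102.6)
E
```

```text
24.90348528002812 25.849627171852788
xyz [-11.002, 6.685, 0.0] rotz -56.16
```

```bash
python3 -m crank '[{"xyz":[-1.5,0.9,0],"delta_rot":[0,0,-8],"claw":0},{"xyz":[-3.1,1.9,0],"delta_rot":[0,0,-16],"claw":0},{"xyz":[-4.7,2.9,0],"delta_rot":[0,0,-24],"claw":0},{"xyz":[-6.3,3.8,0],"delta_rot":[0,0,-32],"claw":0},{"xyz":[-7.9,4.8,0],"delta_rot":[0,0,-40],"claw":0},{"xyz":[-9.5,5.8,0],"delta_rot":[0,0,-48],"claw":0},{"xyz":[-11,6.68,0],"delta_rot":[0,0,-56],"claw":0},{"xyz":[-11,6.68,0],"delta_rot":[0,0,-56.2],"claw":0},{"xyz":[-11,6.68,0],"delta_rot":[0,0,-56.2],"claw":0},{"xyz":[-11,6.68,0],"delta_rot":[0,0,-56.2],"claw":0}]'
python3 - <<'E'
from plant import optics,r
from h import *
print(r.get_state()["joints"])
T=optics.capture("top")["img"];S=optics.capture("side")["img"]
cv2.imwrite("pics/c3.png",np.hstack([crop(S,300,40,130,150,4,10)[:500],cv2.resize(crop(T,390,190,70,125,4,10),(280,600))[:600]]) if 0 else crop(S,300,30,130,140,4,10))
E
```

```text
time_s: 1.5
tcp_pos: [0.4789, -0.3235, 0.2265]
eef_rot: [180.0, -0.0, -102.7]
contact_force: [-1.0, -0.2, 0.1]
gripper_width: 0.0876
gripper_force: 0.0
[-1.46507873e+01  1.14685015e+01 -1.18947155e+01  2.03710492e-03
 -6.66485522e+01  1.99351279e+00]
```

View pics/c3.png

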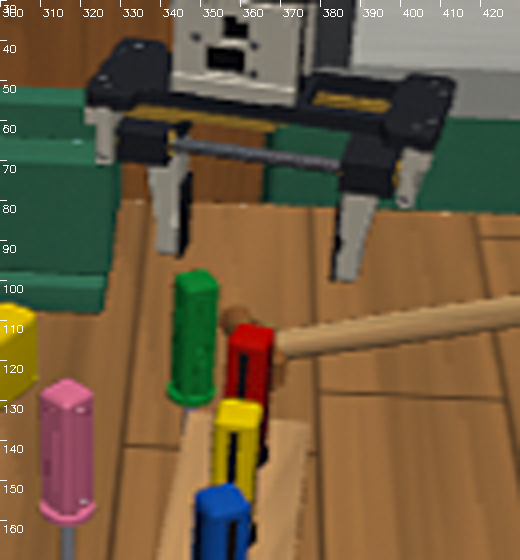

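Fingertips at (343,92) and (385,98) straddle the red handle, seen at (363,112). Descend and grip.

```bash
python3 -m crank '[{"xyz":[0,0,1],"delta_rot":[0,0,0],"claw":0},{"xyz":[0,0,2],"delta_rot":[0,0,0],"claw":0},{"xyz":[0,0,2.8],"delta_rot":[0,0,0],"claw":0},{"xyz":[0,0,3.3],"delta_rot":[0,0,0],"claw":0},{"xyz":[0,0,3.35],"delta_rot":[0,0,0],"claw":0},{"xyz":[0,0,3.35],"delta_rot":[0,0,0],"claw":0.4},{"xyz":[0,0,3.35],"delta_rot":[0,0,0],"claw":1},{"xyz":[0,0,3.35],"delta_rot":[0,0,0],"claw":1},{"xyz":[0,0,3.35],"delta_rot":[0,0,0],"claw":1},{"xyz":[0,0,3.35],"delta_rot":[0,0,0],"claw":1},{"xyz":[0,0,3.35],"delta_rot":[0,0,0],"claw":1},{"xyz":[0,0,3.35],"delta_rot":[0,0,0],"claw":1},{"xyz":[0,0,3.35],"delta_rot":[0,0,0],"claw":1}]' 60
```

```text
time_s: 3.22
tcp_pos: [0.4795, -0.3228, 0.126]
eef_rot: [180.0, 0.0, -102.6]
contact_force: [0.0, -0.0, 0.5]
gripper_width: 0.0269
gripper_force: 57.4
```

```bash
python3 -m crank '[{"xyz":[0,0,-0.5],"delta_rot":[0,0,0],"claw":1},{"xyz":[0,0,-1.5],"delta_rot":[0,0,0],"claw":1},{"xyz":[0,0,-2.5],"delta_rot":[0,0,0],"claw":1},{"xyz":[0,0,-3.5],"delta_rot":[0,0,0],"claw":1},{"xyz":[0,0,-4.5],"delta_rot":[0,0,0],"claw":1},{"xyz":[0,0,-5.5],"delta_rot":[0,0,0],"claw":1},{"xyz":[0,0,-6],"delta_rot":[0,0,0],"claw":1},{"xyz":[0,0,-6],"delta_rot":[0,0,0],"claw":1},{"xyz":[0,0,-6],"delta_rot":[0,0,0],"claw":1}]'
python3 - <<'E'
from plant import r
from h import *
s=r.get_state(); print(s["tcp_pos"],s["eef_rot"])
go(s["tcp_pos"],0,[.591,.1535,.306],0,s["eef_rot"])
E
```

```text
time_s: 4.35
tcp_pos: [0.479, -0.3224, 0.3048]
eef_rot: [179.9, 0.0, -102.6]
contact_force: [-0.7, 0.3, -1.3]
gripper_width: 0.0265
gripper_force: 57.4
[ 0.47897694 -0.32239777  0.30477404] [ 1.79892155e+02  3.65172228e-02 -1.02562039e+02]
xyz [-16.296, -0.194, -0.031] rotz 0
```

```bash
python3 -m crank '[{"xyz":[-0.8,0,0],"delta_rot":[0,0,-2],"claw":1},{"xyz":[-2.3,0,0],"delta_rot":[0,0,-6],"claw":1},{"xyz":[-4,0,0],"delta_rot":[0,0,-10],"claw":1},{"xyz":[-5.7,-0.1,0],"delta_rot":[0,0,-14],"claw":1},{"xyz":[-7.4,-0.1,0],"delta_rot":[0,0,-18],"claw":1},{"xyz":[-9.1,-0.1,0],"delta_rot":[0,0,-22],"claw":1},{"xyz":[-10.8,-0.1,0],"delta_rot":[0,0,-26],"claw":1},{"xyz":[-12.5,-0.2,0],"delta_rot":[0,0,-30],"claw":1},{"xyz":[-14.2,-0.2,0],"delta_rot":[0,0,-34],"claw":1},{"xyz":[-15.6,-0.2,0.5],"delta_rot":[0,0,-37],"claw":1},{"xyz":[-16.3,-0.2,1.3],"delta_rot":[0,0,-37],"claw":1},{"xyz":[-16.3,-0.2,2.2],"delta_rot":[0,0,-37],"claw":1},{"xyz":[-16.3,-0.2,3],"delta_rot":[0,0,-37],"claw":1},{"xyz":[-16.3,-0.2,3.3],"delta_rot":[0,0,-37],"claw":1},{"xyz":[-16.3,-0.2,3.3],"delta_rot":[0,0,-37],"claw":1},{"xyz":[-16.3,-0.2,3.3],"delta_rot":[0,0,-37],"claw":1},{"xyz":[-16.3,-0.2,3.3],"delta_rot":[0,0,-37],"claw":1}]'
python3 - <<'E'
from plant import optics,r
from h import *
s=r.get_state(); print(s["tcp_pos"],s["eef_rot"],s["joints"],s["contact_force"])
Sc=optics.capture("side");Tc=optics.capture("top");S=cam(Sc);T=cam(Tc)
p=s["tcp_pos"]
for dz in(-.106,-.036,-.031,0): print(dz,proj(S,p+[0,0,dz]),proj(T,p+[0,0,dz]))
a=crop(Sc["img"],262,215,66,100,6,10);b=crop(Tc["img"],200,165,75,75,5,10)
o=np.zeros((600,800,3),np.uint8);o[:,:396]=a;o[:375,400:775]=b;cv2.imwrite("pics/c4.png",o)
E
```

```text
time_s: 6.48
tcp_pos: [0.5921, 0.1534, 0.2081]
eef_rot: [-179.9, 0.0, -65.6]
contact_force: [0.1, -0.6, -1.4]
gripper_width: 0.0264
gripper_force: 57.4
[0.59211411 0.15336412 0.20807517] [-1.79906130e+02  5.19170851e-03 -6.55597785e+01] [ 3.28015639e+01  1.52901104e+01 -9.31399719e+00  9.37083182e-03
 -6.53022655e+01 -8.36525507e+00] [ 0.11749384 -0.61512671 -1.41695122]
-0.106 [[292.07280861 290.17028181]] [[234.39297569 199.75413082]]
-0.036 [[290.3194021  264.29153811]] [[228.3947823  196.85712884]]
-0.031 [[290.18562897 262.31716398]] [[227.93508358 196.63510398]]
0 [[289.32833668 249.66428092]] [[224.98204357 195.20884741]]
```

View pics/c4.png

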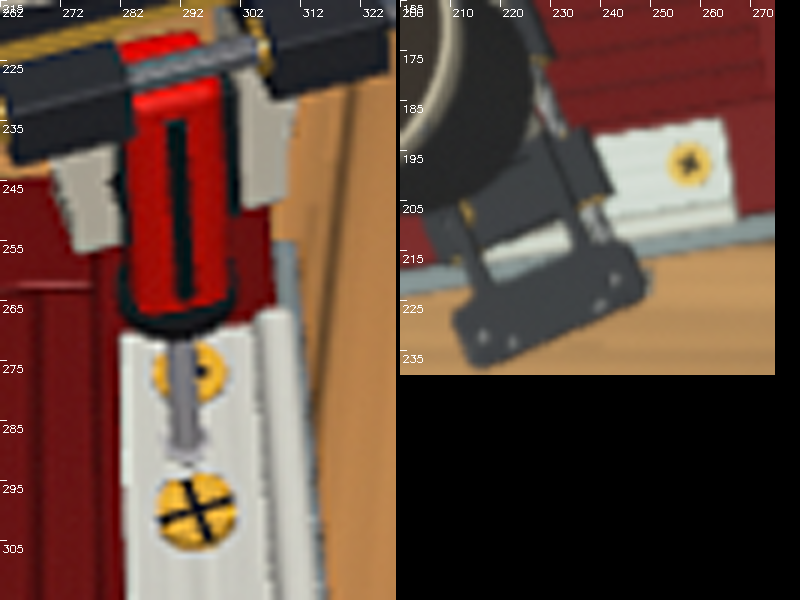

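Side: tip at about (292.7,291), cross centre at (294.3,299.7). The bit arms look aligned. Descend close to the head and look again.

```bash
python3 -m crank '[{"xyz":[0,0,0.35],"delta_rot":[0,0,0],"claw":1},{"xyz":[0,0,0.7],"delta_rot":[0,0,0],"claw":1},{"xyz":[0,0,0.7],"delta_rot":[0,0,0],"claw":1},{"xyz":[0,0,0.7],"delta_rot":[0,0,0],"claw":1},{"xyz":[0,0,0.7],"delta_rot":[0,0,0],"claw":1}]'
python3 - <<'E'
from plant import optics,r
from h import *
s=r.get_state(); p=s["tcp_pos"];print(p)
ims=[optics.capture("side") for _ in range(4)];S=cam(ims[0])
im=np.mean([c["img"] for c in ims],0).astype(np.uint8)
for dz in(-.106,-.1015,-.036): print(dz,proj(S,p+[0,0,dz]))
cv2.imwrite("pics/side5.png",im);cv2.imwrite("pics/c5.png",crop(im,275,270,40,42,14,5))
E
```

```text
time_s: 7.2
tcp_pos: [0.5919, 0.1533, 0.1863]
eef_rot: [-180.0, -0.0, -65.6]
contact_force: [-0.6, 0.2, -1.0]
gripper_width: 0.0266
gripper_force: 57.4
[0.59190016 0.15332556 0.18633387]
-0.106 [[292.69725218 297.58239729]]
-0.1015 [[292.5951295  296.06835355]]
-0.036 [[291.01643214 272.66300743]]
```

View pics/c5.png

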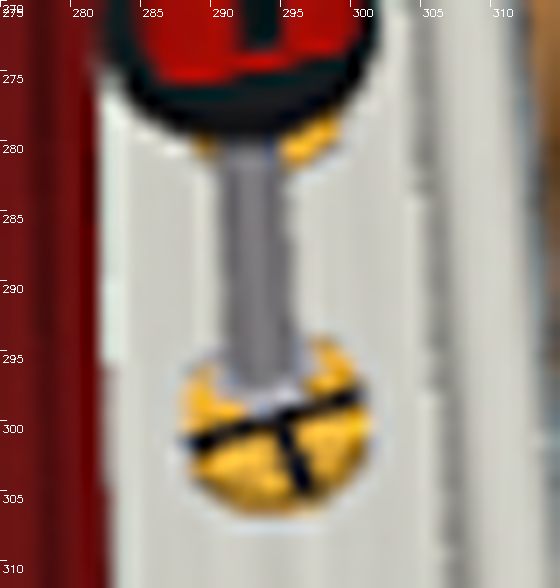

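```bash
python3 - <<'E'
from plant import optics
from h import *
S=cam(optics.capture("side")); im=cv2.imread("pics/side5.png"); g=cv2.cvtColor(im,cv2.COLOR_BGR2GRAY)
p=np.array([.59190,.15333,.18633])
a=np.linspace(0,2*np.pi,361)
for z in(-.036,-.031):
    q=proj(S,p+np.c_[.017*np.cos(a),.017*np.sin(a),0*a+z]); 
    print(z,"low",q[q[:,1].argmax()],"u",q[:,0].min(),q[:,0].max())
    for c in(286,287,288,297,298): print(c,max(np.interp(c,q[:,0][i:i+180:1][::1],q[:,1][i:i+180]) if np.all(np.diff(q[:,0][i:i+180])>0) else -1 for i in (np.argmin(q[:,0]),)) if q[:,0].argmin()<181 else "")
for c in(286,287,288,289,297,298): print(c,g[270:284,c])
for n,x in(("rim z.073",.073),):
    for zz in(.071,.073,.075): print(zz,onz(S,(294.36-.8,299.6),zz))
hsv=cv2.cvtColor(cv2.imread("pics/side0.png"),cv2.COLOR_BGR2HSV)[285:315,280:312]
m=cv2.inRange(hsv,(10,120,60),(30,255,255)); cs=max(cv2.findContours(m,0,1)[0],key=cv2.contourArea); (u,v),(w,h),t=cv2.fitEllipse(cs); print("screw ellipse",u+280,v+285,w,h,t)
E
```

```text
-0.036 low [290.59693781 280.7641287 ] u 280.8943487069665 301.1195375661238
286 -1
287 -1
288 -1
297 -1
298 -1
-0.031 low [290.4647514  278.86922829] u 280.72101009472783 301.0364875809535
286 -1
287 -1
288 -1
297 -1
298 -1
286 [ 52  51  51  52  51  48  20   8  46 160 215 204 202 201]
287 [ 55  55  54  54  56  58  22  19   5  84 224 206 202 200]
288 [ 56  55  55  56  56  61  21  25   8  55 173 191 208 203]
289 [ 57  55  55  57  57  61  23  25  15  30 106 152 203 218]
297 [ 57  55  57  59  23  26  24   6  58 173 167 160 213 209]
298 [ 54  54  55  58  23  25  17  18  92 168 139 194 208 205]
0.071 [0.59101709 0.15089885 0.071     ]
0.073 [0.59076217 0.15231416 0.073     ]
0.075 [0.59050726 0.15372946 0.075     ]
screw ellipse 294.12077045440674 299.94722270965576 10.883010864257812 11.51389217376709 173.70506286621094
```

```bash
python3 -m crank '[{"xyz":[-0.05,0.029,0],"delta_rot":[0,0,0],"claw":1},{"xyz":[-0.05,0.029,0.1],"delta_rot":[0,0,0],"claw":1},{"xyz":[-0.05,0.029,0.2],"delta_rot":[0,0,0],"claw":1},{"xyz":[-0.05,0.029,0.28],"delta_rot":[0,0,0],"claw":1},{"xyz":[-0.05,0.029,0.28],"delta_rot":[0,0,0],"claw":1},{"xyz":[-0.05,0.029,0.28],"delta_rot":[0,0,0],"claw":1}]'
python3 -m crank '[{"xyz":[0,0,0.05],"delta_rot":[0,0,0],"claw":1},{"xyz":[0,0,0.1],"delta_rot":[0,0,0],"claw":1},{"xyz":[0,0,0.1],"delta_rot":[0,0,0],"claw":1},{"xyz":[0,0,0.1],"delta_rot":[0,0,0],"claw":1}]'
python3 -c "
from plant import r
s=r.get_state();print(s['tcp_pos'],s['contact_force'],s['moment'])"
```

```text
time_s: 8.2
tcp_pos: [0.5904, 0.1543, 0.178]
eef_rot: [-180.0, -0.0, -65.5]
contact_force: [-0.9, -0.9, 3.1]
gripper_width: 0.0261
gripper_force: 57.4
time_s: 8.7
tcp_pos: [0.5906, 0.1542, 0.1757]
eef_rot: [-179.9, -0.0, -65.5]
contact_force: [-2.5, -1.1, 8.3]
gripper_width: 0.0266
gripper_force: 57.4
[0.59064435 0.15421582 0.1757157 ] [-2.45713393 -1.14862456  8.32656679] [-0.25302215  1.1507703   0.05056309]
```

```bash
python3 - <<'E'
from plant import optics,r
from h import *
ims=[optics.capture("side") for _ in range(4)]
im=np.mean([c["img"] for c in ims],0).astype(np.uint8)
s=r.get_state();print(s['tcp_pos'],s['contact_force'],s['moment'])
cv2.imwrite("pics/side6.png",im);cv2.imwrite("pics/c6.png",crop(im,275,272,40,42,14,5))
E
```

```text
[0.59064095 0.15425276 0.17574314] [-2.37828549 -0.43451661  8.69403414] [-0.26692621  1.19646685  0.05383275]
```

View pics/c6.png

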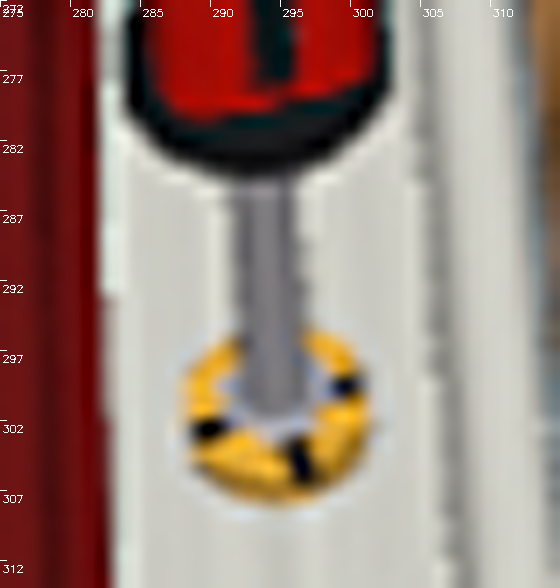

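Shaft foot at about (294.3,300.5), head centre at (294.3,301.4). The wings appear to sit high on the rim and slightly far (-y). I'll lighten the push and slide +y 1.5 mm while watching the force.

```bash
python3 -m crank '[{"xyz":[0,0,-0.05],"delta_rot":[0,0,0],"claw":1},{"xyz":[-0.015,-0.007,-0.05],"delta_rot":[0,0,0],"claw":1},{"xyz":[-0.023,-0.01,-0.05],"delta_rot":[0,0,0],"claw":1},{"xyz":[-0.023,-0.01,-0.05],"delta_rot":[0,0,0],"claw":1}]'; python3 -m crank '[{"xyz":[-0.011,-0.005,0],"delta_rot":[0,0,0],"claw":1},{"xyz":[-0.022,-0.01,0],"delta_rot":[0,0,0],"claw":1},{"xyz":[-0.022,-0.01,0],"delta_rot":[0,0,0],"claw":1}]'
```

```text
time_s: 9.4
tcp_pos: [0.5905, 0.1546, 0.1768]
eef_rot: [-180.0, -0.0, -65.5]
contact_force: [-1.5, -0.8, 6.7]
gripper_width: 0.0267
gripper_force: 57.3
time_s: 9.78
tcp_pos: [0.5903, 0.1549, 0.1767]
eef_rot: [180.0, -0.1, -65.5]
contact_force: [-1.5, -2.6, 5.6]
gripper_width: 0.0263
gripper_force: 57.3
```

```bash
python3 -m crank '[{"xyz":[0,0,0.045],"delta_rot":[0,0,0],"claw":1},{"xyz":[0,0,0.09],"delta_rot":[0,0,0],"claw":1},{"xyz":[0,0,0.09],"delta_rot":[0,0,0],"claw":1}]'; python3 -m crank '[{"xyz":[0,0,0],"delta_rot":[0,0,4],"claw":1},{"xyz":[0,0,0],"delta_rot":[0,0,8],"claw":1},{"xyz":[0,0,0],"delta_rot":[0,0,8],"claw":1}]';python3 -c "
from plant import r
s=r.get_state();print(s['tcp_pos'],s['contact_force'],s['moment'])"
```

```text
time_s: 10.15
tcp_pos: [0.5906, 0.1549, 0.1748]
eef_rot: [-180.0, -0.1, -65.5]
contact_force: [-2.8, -3.0, 11.4]
gripper_width: 0.0268
gripper_force: 57.3
time_s: 10.52
tcp_pos: [0.5905, 0.1549, 0.1748]
eef_rot: [-180.0, -0.1, -73.6]
contact_force: [-3.5, -3.8, 10.3]
gripper_width: 0.0264
gripper_force: 57.2
[0.59050148 0.15489162 0.17481184] [-3.45625925 -3.78956805 10.33170587] [-1.3993695   1.36935956  0.1494557 ]
```

```bash
python3 -m crank '[{"xyz":[0.008,0.018,0.03],"delta_rot":[0,0,0],"claw":1},{"xyz":[0.017,0.036,0.06],"delta_rot":[0,0,0],"claw":1},{"xyz":[0.017,0.036,0.06],"delta_rot":[0,0,0],"claw":1},{"xyz":[0.017,0.036,0.06],"delta_rot":[0,0,0],"claw":1}]'; python3 -c "
from plant import r
s=r.get_state();print(s['tcp_pos'],s['contact_force'],s['moment'])"
```

```text
time_s: 11.02
tcp_pos: [0.5903, 0.1546, 0.1738]
eef_rot: [-179.9, -0.1, -73.5]
contact_force: [-2.1, -2.1, 14.0]
gripper_width: 0.0266
gripper_force: 57.2
[0.59031618 0.15461104 0.17378856] [-2.09145176 -2.09682626 14.04237375] [-0.91392122  1.3087017   0.09414043]
```

```bash
python3 -m crank '[{"xyz":[0.01,0.02,0.015],"delta_rot":[0,0,4],"claw":1},{"xyz":[0.01,0.02,0.02],"delta_rot":[0,0,9],"claw":1},{"xyz":[0.01,0.02,0.025],"delta_rot":[0,0,14],"claw":1},{"xyz":[0.01,0.02,0.025],"delta_rot":[0,0,14],"claw":1}]'; python3 - <<'E'
from plant import r,optics
from h import *
s=r.get_state();print(s['tcp_pos'],s['contact_force'],s['moment'])
ims=[optics.capture("side") for _ in range(4)]
im=np.mean([c["img"] for c in ims],0).astype(np.uint8)
cv2.imwrite("pics/side7.png",im);cv2.imwrite("pics/c7.png",np.hstack([crop(cv2.imread("pics/side6.png"),280,287,28,28,14,5),crop(im,280,287,28,28,14,5)]))
E
```

```text
time_s: 11.52
tcp_pos: [0.5902, 0.1545, 0.1733]
eef_rot: [-179.8, 0.0, -87.6]
contact_force: [-3.2, -1.9, 14.4]
gripper_width: 0.0262
gripper_force: 57.2
[0.5902067  0.15451857 0.17331618] [-3.19163583 -1.90933603 14.40044941] [-0.53562236  1.18977758  0.11305281]
```

View pics/c7.png

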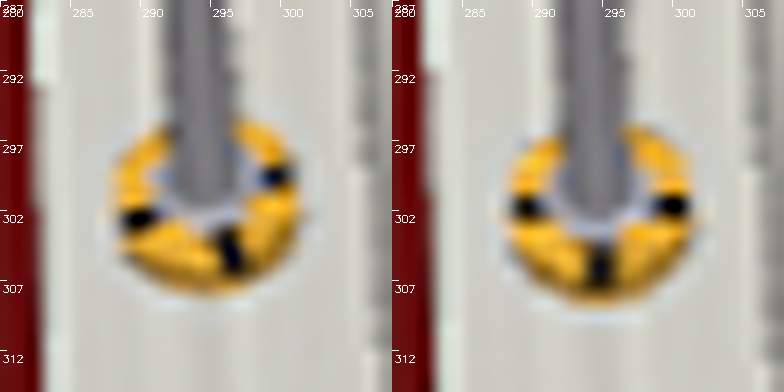

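The slots have turned with the bit (left slot end now at (289,301), near end at (294,305)), so it is seated and driving. Continue.

```bash
python3 -m crank '[{"xyz":[0.013,0.03,0.015],"delta_rot":[0,0,7],"claw":1},{"xyz":[0.013,0.03,0.02],"delta_rot":[0,0,14],"claw":1},{"xyz":[0.013,0.03,0.024],"delta_rot":[0,0,21],"claw":1},{"xyz":[0.013,0.03,0.028],"delta_rot":[0,0,28],"claw":1},{"xyz":[0.013,0.03,0.032],"delta_rot":[0,0,35],"claw":1},{"xyz":[0.013,0.03,0.032],"delta_rot":[0,0,35],"claw":1}]'; python3 -c "
from plant import r
s=r.get_state();print(s['tcp_pos'],s['contact_force'],s['moment'])"
```

```text
time_s: 12.48
tcp_pos: [0.5899, 0.1545, 0.1727]
eef_rot: [-179.8, 0.2, -122.6]
contact_force: [-1.4, -0.5, 14.3]
gripper_width: 0.0262
gripper_force: 57.2
[0.58989856 0.15447003 0.17268396] [-1.40541915 -0.50619549 14.31599703] [-0.16399607  0.62308544  0.09326115]
```

```bash
python3 -m crank '[{"xyz":[0,0,0.01],"delta_rot":[0,0,7],"claw":1},{"xyz":[0,0,0.014],"delta_rot":[0,0,14],"claw":1},{"xyz":[0,0,0.018],"delta_rot":[0,0,21],"claw":1},{"xyz":[0,0,0.022],"delta_rot":[0,0,28],"claw":1},{"xyz":[0,0,0.026],"delta_rot":[0,0,35],"claw":1},{"xyz":[0,0,0.026],"delta_rot":[0,0,35],"claw":1}]'; python3 -c "
from plant import r
s=r.get_state();print(s['tcp_pos'],s['contact_force'],s['moment'])"
python3 -m crank '[{"xyz":[0,0,0.005],"delta_rot":[0,0,5],"claw":1},{"xyz":[0,0,0.008],"delta_rot":[0,0,10],"claw":1},{"xyz":[0,0,0.008],"delta_rot":[0,0,10],"claw":1}]'; python3 -c "
from plant import r
s=r.get_state();print(s['tcp_pos'],s['contact_force'],s['moment'])"
```

```text
time_s: 13.22
tcp_pos: [0.59, 0.1545, 0.172]
eef_rot: [-180.0, 0.3, -157.6]
contact_force: [-1.5, -0.3, 14.3]
gripper_width: 0.0263
gripper_force: 57.2
[0.5900004  0.15454663 0.17201875] [-1.4520255  -0.32783127 14.30238017] [-0.13778723  0.52374875  0.09497902]
time_s: 13.6
tcp_pos: [0.59, 0.1546, 0.1718]
eef_rot: [180.0, 0.3, -167.6]
contact_force: [-1.4, -0.7, 15.1]
gripper_width: 0.0266
gripper_force: 57.2
[0.59002149 0.15459246 0.17180361] [-1.41821045 -0.71095921 15.06076274] [-0.11054382  0.58496226  0.17065891]
```

```bash
for i in 1; do python3 -m crank '[{"xyz":[0,0,0.002],"delta_rot":[0,0,2.5],"claw":1},{"xyz":[0,0,0.004],"delta_rot":[0,0,5],"claw":1},{"xyz":[0,0,0.004],"delta_rot":[0,0,5],"claw":1}]'; done; python3 - <<'E'
from plant import r,optics
from h import *
s=r.get_state();print(s['tcp_pos'],s['contact_force'],s['moment'])
ims=[optics.capture("side") for _ in range(4)]
cv2.imwrite("pics/side8.png",np.mean([c["img"] for c in ims],0).astype(np.uint8))
E
```

```text
time_s: 13.98
tcp_pos: [0.5901, 0.1546, 0.1718]
eef_rot: [180.0, 0.3, -172.5]
contact_force: [-1.2, -1.1, 15.8]
gripper_width: 0.0263
gripper_force: 57.2
[0.5900691  0.15460767 0.1717728 ] [-1.24642609 -1.06075015 15.8318159 ] [-0.14661671  0.58762388  0.17749477]
```

```bash
python3 - <<'E'
from h import *
from plant import optics
from scipy.ndimage import map_coordinates as mc
S=cam(optics.capture("side"))
for n,yaw,c in(("side0",-65.5,None),("side6",-65.5,None),("side7",-87.6,None),("side8",-172.5,None)):
    im=cv2.imread(f"pics/{n}.png"); hsv=cv2.cvtColor(im,cv2.COLOR_BGR2HSV)
    m=np.zeros(im.shape[:2],np.uint8); m[287:315,284:305]=1
    gold=(cv2.inRange(hsv,(8,110,60),(30,255,255))>0)&(m>0)
    v,u=np.nonzero(gold); 
    dark=im.max(2).astype(float)
    # head centre from left/right/bottom extents
    cu=(u.min()+u.max())/2; bot=v.max(); cv_=bot-5.0
    C=onz(S,(cu,cv_),.072)
    ph=np.radians(np.arange(0,360,1)); out=[]
    prof=np.mean([mc(dark,proj(S,C+np.c_[rr*np.cos(ph),rr*np.sin(ph),0*ph])[:,::-1].T,order=1) for rr in(.0085,.0095,.0105)],0)
    # dark centroids in near-side sectors
    w=np.clip(110-prof,0,None)
    res=[]
    for k in range(20,200,1):
        pass
    idx=np.arange(-30,215); ww=w[idx%360]; lab=np.split(np.nonzero(ww)[0],np.nonzero(np.diff(np.nonzero(ww)[0])>1)[0]+1)
    print(n,yaw,cu,cv_,[(round(float((idx[l]*ww[l]).sum()/ww[l].sum()),1),int(ww[l].sum())) for l in lab if len(l)])
E
```

```text
side0 -65.5 294.0 301.0 [(6.8, 899), (127.6, 676), (213.5, 31)]
side6 -65.5 294.0 302.0 [(7.3, 392), (126.0, 449)]
side7 -87.6 294.5 303.0 [(-14.7, 359), (207.4, 816)]
side8 -172.5 294.0 303.0 [(4.1, 237), (113.6, 108), (209.2, 313)]
```

```bash
python3 - <<'E'
from h import *
cv2.imwrite("pics/c8.png",np.hstack([crop(cv2.imread(f"pics/{n}.png"),282,289,24,24,16,5) for n in("side7","side8")]))
E
```

```text
(no output)
```

View pics/c8.png

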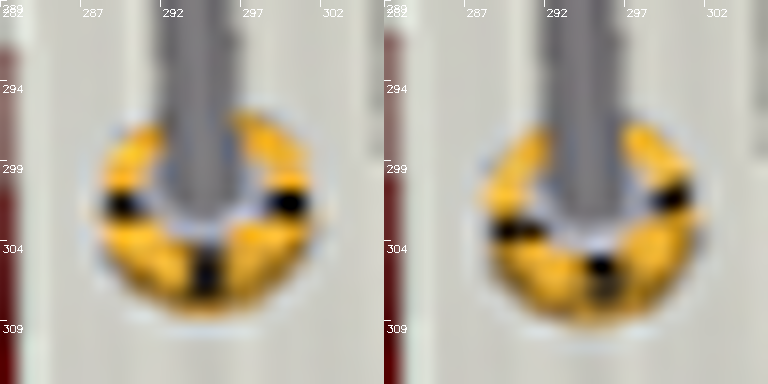

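Slot line in side7 is level. In side8 it runs from (290,303) to (300,301), so the screw turned about 75° while the tool turned 85°. With the torque jump, that points to the stop. One more nudge to confirm that the slots no longer move.

```bash
python3 -m crank '[{"xyz":[0,0,0.02],"delta_rot":[0,0,0],"claw":1},{"xyz":[0,0,0.02],"delta_rot":[0,0,3],"claw":1},{"xyz":[0,0,0.02],"delta_rot":[0,0,6],"claw":1},{"xyz":[0,0,0.02],"delta_rot":[0,0,6],"claw":1}]'; python3 - <<'E'
from plant import r,optics
from h import *
s=r.get_state();print(s['tcp_pos'],s['contact_force'],s['moment'])
ims=[optics.capture("side") for _ in range(4)]
im=np.mean([c["img"] for c in ims],0).astype(np.uint8);cv2.imwrite("pics/side9.png",im)
for n in("side7","side8","side9"):
    g=cv2.imread(f"pics/{n}.png").max(2).astype(float)
    o=[]
    for (u0,u1,v0,v1) in((287,291,299,306),(298,302,297,305),(292,298,304,308)):
        w=np.clip(120-g[v0:v1,u0:u1],0,None); V,U=np.mgrid[v0:v1,u0:u1]
        o.append((round((U*w).sum()/w.sum(),2),round((V*w).sum()/w.sum(),2)))
    print(n,o)
E
```

```text
time_s: 14.72
tcp_pos: [0.5901, 0.1546, 0.1714]
eef_rot: [179.9, 0.3, -178.5]
contact_force: [-1.8, -0.1, 16.1]
gripper_width: 0.0264
gripper_force: 57.2
[0.59013659 0.15459234 0.17142958] [-1.80887403 -0.1168781  16.06462611] [-0.11696296  0.83290039  0.09653232]
side7 [(np.float64(289.22), np.float64(301.38)), (np.float64(299.62), np.float64(301.17)), (np.float64(294.42), np.float64(305.74))]
side8 [(np.float64(289.44), np.float64(303.0)), (np.float64(299.53), np.float64(300.93)), (np.float64(295.32), np.float64(305.83))]
side9 [(np.float64(289.49), np.float64(303.0)), (np.float64(299.62), np.float64(301.03)), (np.float64(295.33), np.float64(305.83))]
```

```bash
Q="from plant import r
s=r.get_state();print(s['tcp_pos'].round(4),s['contact_force'].round(2),s['moment'].round(3))"
python3 -m crank '[{"xyz":[0,0,-0.2],"delta_rot":[0,0,0],"claw":1},{"xyz":[0,0,-0.4],"delta_rot":[0,0,0],"claw":1},{"xyz":[0,0,-0.4],"delta_rot":[0,0,-9],"claw":1},{"xyz":[0,0,-0.4],"delta_rot":[0,0,-16],"claw":1},{"xyz":[0,0,-0.4],"delta_rot":[0,0,-16],"claw":1},{"xyz":[0,0,-0.4],"delta_rot":[0,0,-16],"claw":1}]'; python3 -c "$Q"
python3 - <<'E'
from plant import optics
from h import *
im=np.mean([optics.capture("side")["img"] for c in range(4)],0).astype(np.uint8);cv2.imwrite("pics/side10.png",im)
for n in("side7","side8","side9","side10"):
    i=cv2.imread(f"pics/{n}.png"); h=cv2.cvtColor(i,cv2.COLOR_BGR2HSV)
    b=(h[...,2]<60)|(h[...,0]<0); red=((h[...,0]<6)|(h[...,0]>174))&(h[...,1]>180)&(h[...,2]>120)
    # black stripe and shaft mids in the handle/shaft, rows above the head
    for v in(255,262,284,288,292):
        sh=[u for u in range(286,303) if h[v,u,2]<170 and h[v,u,1]<60]; rd=[u for u in range(275,312) if red[v,u]]
        print(n,v,"shaft",(sh[0],sh[-1]) if sh else None,"red",rd)
E
```

```text
time_s: 15.68
tcp_pos: [0.5876, 0.1539, 0.1798]
eef_rot: [180.0, -0.1, -162.7]
contact_force: [-0.2, -1.1, -0.7]
gripper_width: 0.0266
gripper_force: 57.4
[0.5876 0.1539 0.1798] [-0.24 -1.07 -0.71] [-0.015  0.196 -0.006]
side7 255 shaft (289, 302) red [284, 285, 286, 287, 288, 292, 293, 294, 295, 296, 297, 298]
side7 262 shaft (301, 302) red [284, 285, 286, 287, 288, 293, 294, 295, 296, 297, 298]
side7 284 shaft (287, 298) red []
side7 288 shaft (291, 296) red []
side7 292 shaft (292, 296) red []
side8 255 shaft (286, 302) red []
side8 262 shaft (286, 302) red []
side8 284 shaft (286, 299) red []
side8 288 shaft (291, 296) red []
side8 292 shaft (291, 296) red []
side9 255 shaft (286, 302) red []
side9 262 shaft (286, 302) red []
side9 284 shaft (286, 299) red []
side9 288 shaft (291, 296) red []
side9 292 shaft (292, 296) red []
side10 255 shaft (286, 302) red []
side10 262 shaft (286, 302) red []
side10 284 shaft (293, 297) red []
side10 288 shaft (293, 297) red []
side10 292 shaft (293, 297) red []
```

```bash
Q="from plant import r
s=r.get_state();print(s['tcp_pos'].round(4),s['contact_force'].round(2),s['moment'].round(3))"
python3 -m crank '[{"xyz":[-0.083,0,0],"delta_rot":[0,0,0],"claw":1},{"xyz":[-0.083,0,0.05],"delta_rot":[0,0,0],"claw":1},{"xyz":[-0.08,0,0.13],"delta_rot":[0,0,0],"claw":1},{"xyz":[-0.06,0,0.2],"delta_rot":[0,0,0],"claw":1},{"xyz":[-0.03,0,0.3],"delta_rot":[0,0,0],"claw":1},{"xyz":[0,0,0.4],"delta_rot":[0,0,0],"claw":1},{"xyz":[0,0,0.4],"delta_rot":[0,0,0],"claw":1},{"xyz":[0,0,0.4],"delta_rot":[0,0,0],"claw":1}]'; python3 -c "$Q"
python3 -m crank '[{"xyz":[0,0,0],"delta_rot":[0,0,2],"claw":1},{"xyz":[0,0,0],"delta_rot":[0,0,4],"claw":1},{"xyz":[0,0,0],"delta_rot":[0,0,4],"claw":1}]'; python3 -c "$Q"
```

```text
time_s: 16.88
tcp_pos: [0.59, 0.1546, 0.1714]
eef_rot: [-180.0, 0.3, -162.5]
contact_force: [-1.2, -0.7, 15.3]
gripper_width: 0.0265
gripper_force: 57.3
[0.59   0.1546 0.1714] [-1.24 -0.71 15.32] [-0.127  0.754  0.05 ]
time_s: 17.25
tcp_pos: [0.5901, 0.1546, 0.1715]
eef_rot: [-180.0, 0.3, -166.5]
contact_force: [-1.7, -0.0, 16.2]
gripper_width: 0.0259
gripper_force: 57.2
[0.5901 0.1546 0.1715] [-1.69 -0.03 16.17] [-0.107  0.707  0.176]
```

```bash
cat > m.py <<'E'
from plant import r,optics
from h import *
import sys
s=r.get_state();print(s['tcp_pos'].round(4),s['contact_force'].round(2),s['moment'].round(3))
g=np.mean([optics.capture("side")["img"] for _ in range(4)],0).max(2)
for (u0,u1,v0,v1) in((287,291,299,306),(298,302,297,305),(292,298,304,308)):
    w=np.clip(120-g[v0:v1,u0:u1],0,None); V,U=np.mgrid[v0:v1,u0:u1]; print(round((U*w).sum()/w.sum(),2),round((V*w).sum()/w.sum(),2))
E
python3 m.py
python3 -m crank '[{"xyz":[0,0,0.01],"delta_rot":[0,0,2],"claw":1},{"xyz":[0,0,0.01],"delta_rot":[0,0,4],"claw":1},{"xyz":[0,0,0.01],"delta_rot":[0,0,4],"claw":1}]'; python3 m.py
```

```text
[0.5901 0.1546 0.1715] [-1.69 -0.03 16.17] [-0.107  0.707  0.176]
289.45 302.89
299.54 300.93
295.32 305.82
time_s: 17.82
tcp_pos: [0.5901, 0.1546, 0.1713]
eef_rot: [180.0, 0.3, -170.5]
contact_force: [-2.4, -0.9, 16.1]
gripper_width: 0.0268
gripper_force: 57.1
[0.5901 0.1546 0.1713] [-2.44 -0.87 16.12] [-0.152  0.799  0.164]
289.39 303.0
299.54 301.0
295.33 305.83
```

Under 0.17 N m (turning took 0.1 above a near-zero baseline) the slots stay put, so the screw is at its stop. Lift off.

```bash
python3 -m crank '[{"xyz":[0,0,-0.3],"delta_rot":[0,0,0],"claw":1},{"xyz":[0,0,-1],"delta_rot":[0,0,-4],"claw":1},{"xyz":[0,0,-2],"delta_rot":[0,0,-12],"claw":1},{"xyz":[0,0,-3],"delta_rot":[0,0,-21],"claw":1},{"xyz":[0,0,-4],"delta_rot":[0,0,-30],"claw":1},{"xyz":[0,0,-4.6],"delta_rot":[0,0,-39],"claw":1},{"xyz":[0,0,-4.6],"delta_rot":[0,0,-48],"claw":1},{"xyz":[0,0,-4.6],"delta_rot":[0,0,-57],"claw":1},{"xyz":[0,0,-4.6],"delta_rot":[0,0,-66],"claw":1},{"xyz":[0,0,-4.6],"delta_rot":[0,0,-68],"claw":1},{"xyz":[0,0,-4.6],"delta_rot":[0,0,-68],"claw":1},{"xyz":[0,0,-4.6],"delta_rot":[0,0,-68],"claw":1}]'; python3 - <<'E'
from plant import r
from h import *
s=r.get_state();print(s['tcp_pos'],s['eef_rot'],s['contact_force'])
go(s["tcp_pos"],0,[.4793,-.3226,.306],0,s["eef_rot"])
E
```

```text
time_s: 19.52
tcp_pos: [0.5879, 0.1541, 0.3058]
eef_rot: [180.0, -0.0, -102.7]
contact_force: [0.1, -0.1, -2.1]
gripper_width: 0.0264
gripper_force: 57.4
[0.58792034 0.15407167 0.30577565] [ 1.79988445e+02 -3.71696043e-03 -1.02672070e+02] [ 0.11684795 -0.13347223 -2.08391687]
xyz [16.296, 0.047, -0.006] rotz 0
```

```bash
python3 -m crank '[{"xyz":[0.8,0,0],"delta_rot":[0,0,0],"claw":1},{"xyz":[2.3,0,0],"delta_rot":[0,0,0],"claw":1},{"xyz":[4,0,0],"delta_rot":[0,0,0],"claw":1},{"xyz":[5.7,0,0],"delta_rot":[0,0,0],"claw":1},{"xyz":[7.4,0,0],"delta_rot":[0,0,0],"claw":1},{"xyz":[9.1,0,0],"delta_rot":[0,0,0],"claw":1},{"xyz":[10.8,0,0],"delta_rot":[0,0,0],"claw":1},{"xyz":[12.5,0,0],"delta_rot":[0,0,0],"claw":1},{"xyz":[14,0.03,0],"delta_rot":[0,0,0],"claw":1},{"xyz":[15.3,0.05,0],"delta_rot":[0,0,0],"claw":1},{"xyz":[16.1,0.05,0],"delta_rot":[0,0,0],"claw":1},{"xyz":[16.3,0.05,0],"delta_rot":[0,0,0],"claw":1},{"xyz":[16.3,0.05,0],"delta_rot":[0,0,0],"claw":1},{"xyz":[16.3,0.05,0],"delta_rot":[0,0,0],"claw":1}]'
python3 -m crank '[{"xyz":[0,0,0.8],"delta_rot":[0,0,0],"claw":1},{"xyz":[0,0,1.6],"delta_rot":[0,0,0],"claw":1},{"xyz":[0,0,2.3],"delta_rot":[0,0,0],"claw":1},{"xyz":[0,0,2.8],"delta_rot":[0,0,0],"claw":1},{"xyz":[0,0,3.1],"delta_rot":[0,0,0],"claw":1},{"xyz":[0,0,3.1],"delta_rot":[0,0,0],"claw":1},{"xyz":[0,0,3.1],"delta_rot":[0,0,0],"claw":1}]'
```

```text
time_s: 21.28
tcp_pos: [0.4803, -0.3224, 0.306]
eef_rot: [-180.0, 0.0, -102.5]
contact_force: [-0.5, 0.4, -1.2]
gripper_width: 0.0261
gripper_force: 57.4
time_s: 22.15
tcp_pos: [0.4807, -0.3231, 0.2137]
eef_rot: [-179.9, -0.0, -102.5]
contact_force: [0.7, 0.9, -1.3]
gripper_width: 0.0265
gripper_force: 57.4
```

```bash
python3 -m crank '[{"xyz":[0,0,0.4],"delta_rot":[0,0,0],"claw":1},{"xyz":[0,0,0.7],"delta_rot":[0,0,0],"claw":1},{"xyz":[0,0,0.9],"delta_rot":[0,0,0],"claw":1},{"xyz":[0,0,0.9],"delta_rot":[0,0,0],"claw":1}]'
python3 -m crank '[{"xyz":[0,0,0.4],"delta_rot":[0,0,0],"claw":1},{"xyz":[0,0,0.9],"delta_rot":[0,0,0],"claw":1},{"xyz":[0,0,1.3],"delta_rot":[0,0,0],"claw":1},{"xyz":[0,0,1.7],"delta_rot":[0,0,0],"claw":1},{"xyz":[0,0,1.9],"delta_rot":[0,0,0],"claw":1},{"xyz":[0,0,1.98],"delta_rot":[0,0,0],"claw":1},{"xyz":[0,0,1.98],"delta_rot":[0,0,0],"claw":1}]'
```

```text
time_s: 22.65
tcp_pos: [0.4798, -0.3229, 0.1852]
eef_rot: [179.9, 0.0, -102.6]
contact_force: [1.3, -0.6, -1.2]
gripper_width: 0.0263
gripper_force: 57.4
time_s: 23.52
tcp_pos: [0.4804, -0.323, 0.1267]
eef_rot: [-180.0, -0.0, -102.6]
contact_force: [-0.3, 0.7, -1.1]
gripper_width: 0.0264
gripper_force: 57.4
```

```bash
python3 -m crank '[{"xyz":[0,0,0.03],"delta_rot":[0,0,0],"claw":1},{"xyz":[0,0,0.03],"delta_rot":[0,0,0],"claw":1},{"xyz":[0,0,0.03],"delta_rot":[0,0,0],"claw":0.5},{"xyz":[0,0,0.03],"delta_rot":[0,0,0],"claw":0.2},{"xyz":[0,0,0.03],"delta_rot":[0,0,0],"claw":0},{"xyz":[0,0,0.03],"delta_rot":[0,0,0],"claw":0},{"xyz":[0,0,0.03],"delta_rot":[0,0,0],"claw":0},{"xyz":[0,0,-0.5],"delta_rot":[0,0,0],"claw":0},{"xyz":[0,0,-1.5],"delta_rot":[0,0,0],"claw":0},{"xyz":[0,0,-3],"delta_rot":[0,0,0],"claw":0},{"xyz":[0,0,-4.5],"delta_rot":[0,0,0],"claw":0},{"xyz":[0,0,-4.5],"delta_rot":[0,0,0],"claw":0},{"xyz":[0,0,-4.5],"delta_rot":[0,0,0],"claw":0},{"xyz":[0,0,-4.5],"delta_rot":[0,0,0],"claw":0}]'
python3 - <<'E'
from plant import optics
from h import *
c=optics.capture("side")["img"]; cv2.imwrite("pics/side11.png",c)
for i in(cv2.imread("pics/side0.png"),c):
    h=cv2.cvtColor(i,cv2.COLOR_BGR2HSV)[100:200,340:380]
    for n,lo,hi in(("red",(0,180,100),(5,255,255)),("yel",(24,180,80),(34,255,255)),("blue",(105,150,60),(120,255,255))):
        m=cv2.inRange(h,lo,hi); x,y,w,k=cv2.boundingRect(m); print(n,x+340,y+100,w,k)
    k=cv2.cvtColor(i,cv2.COLOR_BGR2HSV)[285:315,282:306]; m=cv2.inRange(k,(8,110,60),(30,255,255)); print("screw",[a+b for a,b in zip(cv2.boundingRect(m),(282,285,0,0))])
E
```

```text
time_s: 25.28
tcp_pos: [0.4796, -0.3227, 0.2607]
eef_rot: [179.9, 0.0, -102.6]
contact_force: [-0.3, -0.3, -0.6]
gripper_width: 0.0875
gripper_force: 0.0
red 356 111 13 20
yel 353 130 13 25
blue 348 150 15 38
screw [288, 294, 13, 13]
red 356 111 12 20
yel 353 130 13 25
blue 348 150 15 38
screw [288, 295, 13, 12]
```

```bash
python3 -c "
from plant import job
print(job.close_job())"
```

```text
the job is handed in; nothing more can be done
None
```

I drove the proud screw until it stopped turning and stood the red screwdriver back upright in its rack hole. The blue and yellow tools didn't move in the side-camera images, and I handed the job in at about 25 s. The judge gave no verdict; I took the screw as fully home because its slots stayed still under about 0.17 N m, well above the roughly 0.1 N m it took to turn.

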